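# Get the sieve out of the sand-tray stack

### The job

The sieve is stuck in the middle of the stack of sand trays. Take it out and set it level in the middle of the sand tub's two wooden battens, its foot down between them, and then put the upper tray back squarely on the bottom tray, with the little mould still in it. Keep the upper tray level, set the trays down rather than dropping them, and leave the bottom tray and the toys beyond where they are.

Things in the scene. Friction and masses are not known exactly. Their poses are not given: they have to be found in the camera images.
- tray_top: Upper tray of the stack: yellow plastic, open top, 166 (x) x 116 (y) mm over the rim, 64 high, inside 150 x 100, walls 5, rim 8 thick. Solid floor, upper side 12 above the origin. Below, a foot 143 x 93, 8 deep (lowest 3 mm: 137 x 87), drops into the mouth of the tray below; stacked trays lie 56 mm apart. Half a turn makes no difference. 0.35 kg. Origin: centre of the foot's underside, z up.
- tray_top_grip (a point): Where to pinch the upper tray: its grip wall, 12 mm thick, upright across the tray's middle along y from long wall to long wall, its top 52 mm above the tray's origin; pinch from above, a finger in each of the two compartments (69 mm long), closing along x. This point: in the wall, 38 mm above the origin; axes as the tray.
- sieve: The sieve, at first the middle tray of the stack: same outside, foot, grip wall and sizes as tray_top, but its floor is an open grid of bars (upper side 12 mm above the origin). 0.3 kg. Origin: centre of the foot's underside; x along its long side, z up.
- sieve_grip (a point): The point in the middle of the sieve's grip wall (12 mm thick, along y, top 52 mm above the sieve's origin), 38 mm above the origin.
- tray_bottom: Bottom tray of the stack: same as tray_top, solid floor, empty, loose on the table, 0.45 kg. Origin: centre of the foot's underside; x along its long side, z up.
- mould: Small orange turret-shaped sand mould, 30 mm across and 34 mm high, loose in one compartment of the upper tray, near a corner. Origin: centre of its underside.
- tub: Fixed empty yellow sand tub, 272 (x) x 202 (y) mm over its rim, 80 high. On it lie two fixed wooden battens along x, 290 long, 22 wide, tops 95 above the table, 100 mm apart (free gap in y) for a tray's foot (93 wide). Stack and tub stand on opposite sides (left/right) in front of the robot; the table between them is free. Origin: centre of the underside, z up.
- tub_rest (a point): Point midway between the two battens and midway along them, at the height of their top faces (95 mm over the table); x along the battens. A tray's body rests on the battens, so a seated tray's origin lies 8 mm below this point.
- bucket: Bystander: small blue bucket, 96 mm across its mouth, 85 mm high, beyond the work. Origin: centre of its underside.
- scoop: Bystander: white sand scoop with a red handle lying along its x axis, about 180 mm long, 70 mm wide, 22 mm high. Origin: on the table near its middle.
- castle: Bystander: orange castle-tower mould, 96 mm across, 97 mm high. Origin: centre of its underside.
Not all that is in view belongs to the job. Leave any black or pink look-alike of the sieve alone.

How it is judged:
On the way, in this order (a step that is already met when the one before it is completed fails the run):
1. the upper tray stands released, away from the stack (horizontal distance between tray_top and sieve above 0.1 m and horizontal distance between tray_top and tray_bottom above 0.1 m and linear speed of tray_top below 0.02 m/s and contact force between the fingers and tray_top below 0.1 N), for 0.2 s.
2. the sieve rests released on the tub's battens (z of sieve in the frame of tub_rest between -0.012 and -0.004 m and y of sieve in the frame of tub_rest between -0.007 and 0.007 m and x of sieve in the frame of tub_rest between -0.035 and 0.035 m and angle between sieve's own z axis and vertical below 0.05 rad and linear speed of sieve below 0.02 m/s and contact force between the fingers and sieve below 0.1 N), for 0.2 s.
At the end, for the whole second after the job is handed in: Sieve level on the battens, foot between them (height 4 mm, sideways 7 mm, lengthways 35 mm of the middle); upper tray seated on the bottom tray (height 4 mm, 7 mm along each axis, level) with the mould in it; bottom tray within 40 mm of its start; all released and at rest (all of step 2 and z of tray_top in the frame of tray_bottom between 0.052 and 0.06 m and x of tray_top in the frame of tray_bottom between -0.007 and 0.007 m and y of tray_top in the frame of tray_bottom between -0.007 and 0.007 m and angle between each of tray_top, tray_bottom's own z axis and vertical below 0.05 rad and distance of tray_bottom from where it was at the start of the episode below 0.04 m and x of mould in the frame of tray_top between -0.076 and 0.076 m and y of mould in the frame of tray_top between -0.051 and 0.051 m and z of mould in the frame of tray_top between 0.005 and 0.045 m and linear speed of tray_top below 0.02 m/s and contact force between the fingers and tray_top below 0.1 N); the robot touches nothing.
It fails at once if the upper tray is tipped by more than 0.35 rad (angle between tray_top's own z axis and vertical above 0.35 rad).
It fails at once if a tray is dropped (falls faster than 0.6 m/s untouched by the fingers) ((linear speed of tray_top above 0.6 m/s and contact force between the fingers and tray_top below 0.1 N) or (linear speed of sieve above 0.6 m/s and contact force between the fingers and sieve below 0.1 N)).
It fails at once if the bucket, scoop or castle mould is pushed more than 40 mm (distance of any of bucket, scoop, castle from where it was at the start of the episode above 0.04 m).
It also fails if it takes over 67 s, if anything falls off the work surface, if the arm or the gripper's body presses on something with over 40 N, if the wrist force passes 120 N, or if a joint passes its speed limit or range.

### The arm

A 7-joint arm with a two-finger parallel gripper is mounted at the origin on the work surface. World frame = base frame: x ahead of the robot, y to its left, z up, the work surface at z = 0. Lengths are in m, angles in rad, forces in N, time in s.
With the tool pointing down it reaches from about 0.4 to 0.85 m from the base axis. Payload 10.4 kg.
Tool frame: the origin (TCP) lies at the very end of the fingers, on their centre line; the grasp point (between the pads) lies 19 mm behind it; z points along the fingers, y is the line along which they close (so a half turn about z gives the same grasp; the last joint's range is limited). The gripper opens to 87 mm and grips with 3 to 60 N. Pads are 19 mm wide; open, the fingers measure 117 mm over their backs; the gripper's body (75 mm by 190 mm) begins 51 mm behind the grasp point.
Start: joints at [-0.023, 0.332, -0.065, 1.46, 0.022, 1.35, -0.088], TCP at [0.625, 0, 0.223] pointing down, gripper open.
Joint ranges: [-2.6, 2.6], [-0.5, 2.12], [-1.47, 1.34], [0.16, 2.42], [-1.27, 4.41], [0.06, 2.06], [-2.6, 2.6]. Speed limits (rad/s): [2.22, 2.22, 2.79, 2.79, 3.14, 3.14, 3.14].

### API

Orientations are given as a unit quaternion [x, y, z, w].
In Python, from bench import r gives the robot as it stands.
- The arm moves only by the shell command python3 -m crank 'ROWS' [FORCE]. ROWS is JSON, a list that holds one entry, the list of rows, each a list of 5 numbers: the shift along the tool's x, y, z in mm, then the turn about the tool's z in degrees, then the opening, from -1 (shut) to 1 (fully open). A call has 1 to 20 rows; each row is the pose to reach, as a shift and turn from the pose commanded when the call began, along the tool's axes at that moment; what a row does not reach only later rows make up. A row lasts 1/10 s, in which the tool goes at most 50 mm and 8.59 degrees, less where a joint would pass 70% of its speed; a pose out of reach is approached as far as the arm can. A call with a gripper value outside its range is refused whole. The fingers move at their own pace and stop on an object; FORCE is the grip in N (left out, the last holds). Time passes only in rows, so rows that repeat a pose let the fingers close. It gives the time, the measured TCP pose, the force, the opening and the grip force at its end, in the units of the state.
- r.read_state(): the state, without advancing time (a new reading comes with each control period).
- r.camera(name): name is "scene" or "side" or "wrist"; returns a dict with "image" (480x640x3 uint8, red, green, blue), "vfov" (degrees; the focal length in pixels is half the picture's height over the tangent of half this angle, whatever the lens; pixels are square), "cx", "cy" (the principal point, pixels), "k1" (the pictures are not rectified: a ray, as slopes to the right and down, at radius r is drawn at 1 + k1 r^2 times it, then the intrinsics apply), "eye" and "attitude" of the camera in the world. Camera axes: x right, y down, z forward; pixel columns grow to the right and rows downward; lengths in m; the calibration is good to about 2 mm. A picture is of the moment at which its call begins. There is no depth.
- r.close_job(): hands the job in; it is judged then, once.
The state is a dict: "time": time; "joint_positions": joint angles; "joint_vel": joint speeds; "joint_torque": joint torques, N m; "ee_pos": TCP position; "eef_rot": TCP orientation; "ft_force": force on the tool from outside, world axes, zero at the start; "torque": the same for the moment, N m; "width": finger opening in m; "grip_force": force on a finger pad.
Only numpy, scipy, OpenCV 4.12 (cv2) and the standard library are available. Lean on these libraries where they do the work, as an engineer would, in place of code of your own. Each camera call takes 0.05 s, during which the arm holds its last target. There are 200 camera calls.

## Working session

There is one attempt and no reset: what is moved stays moved. The work goes in short steps, Python scripts to look and compute and a shell command to move; the robot and the scene stay as the last step left them, time stands still between calls to the robot, and variables do not carry over. Pictures are saved under pics/ and viewed, at most 10 in all, crops included, and the job is handed in when it is done.

```bash
ls; mkdir -p pics
python3 - <<'E'
from bench import r
import cv2
s=r.read_state();print(s)
for n in("scene","side","wrist"):
    c=r.camera(n);im=c.pop("image");print(n,c);cv2.imwrite(f"pics/{n}0.png",im[:,:,::-1])
E
```

```text
pics
{'time': 0.0, 'joint_positions': array([-0.02257688,  0.33287994, -0.0647098 ,  1.46095881,  0.02159898,
        1.34993925, -0.08853851]), 'joint_vel': array([-0.0003643 , -0.0012529 , -0.00025207, -0.00123985,  0.00041377,
        0.00237454, -0.00068589]), 'joint_torque': array([-1.20520472e-04, -6.23245955e+01,  2.44190963e-02, -3.89891267e+01,
       -6.13984605e-02,  3.97891912e-02,  1.87085252e-04]), 'ee_pos': array([ 6.24589228e-01, -1.59961647e-05,  2.21740602e-01]), 'eef_rot': array([ 7.07117628e-01,  7.07095542e-01, -5.49938060e-04, -5.02397542e-04]), 'ft_force': array([-0.89343212, -0.6486321 ,  0.01883589]), 'torque': array([-0.00989155, -0.00588005, -0.01274679]), 'grip_force': 0.0, 'width': 0.08715996992304322}
scene {'vfov': 56.88394623423384, 'cx': 319.31096953332104, 'cy': 242.04636107571517, 'k1': -0.021668241951748796, 'eye': array([ 1.27790183, -0.18864828,  0.86010783]), 'attitude': array([ 0.69959516,  0.60065728, -0.25178382, -0.29390874])}
side {'vfov': 52.42022279840329, 'cx': 313.5443001408484, 'cy': 235.2805588098214, 'k1': -0.054921381022836405, 'eye': array([ 0.24832596, -0.73504687,  0.8600878 ]), 'attitude': array([ 0.9125067 , -0.17015271,  0.07636412, -0.36407155])}
wrist {'vfov': 65.53104422763815, 'cx': 318.9680947746474, 'cy': 243.95794967098735, 'k1': -0.07986563253639904, 'eye': array([0.62512002, 0.07381944, 0.3838593 ]), 'attitude': array([ 9.90557487e-01,  4.57561263e-04, -8.14969512e-04,  1.37094825e-01])}
```

View pics/scene0.png

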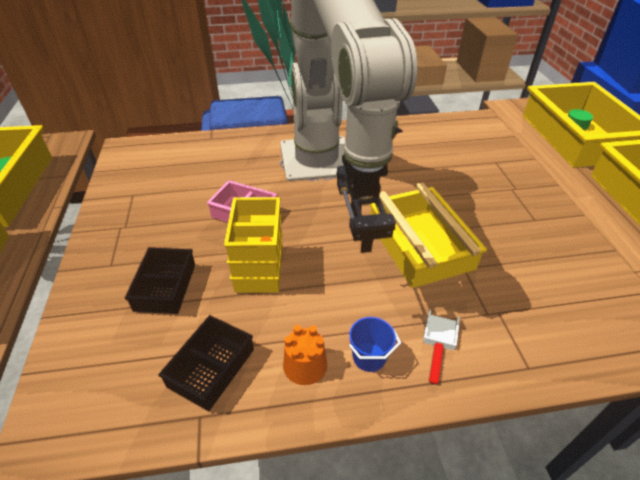

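View pics/side0.png

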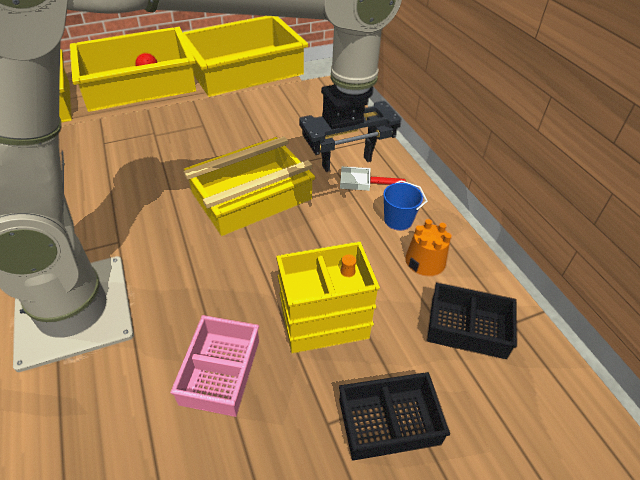

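The stack is the yellow one at scene (255,245) / side (328,295), and the sieve is its middle tier. The look-alikes to leave alone are black at side (393,415) and (473,320), and pink at side (217,365). The tub is at scene (425,235) / side (250,185). I'll enlarge both to confirm and to pick corners.

Run:
```python
import cv2,numpy as np
def crop(n,x,y,w,h,W,H):
    im=cv2.imread(f"pics/{n}0.png")[y:y+h,x:x+w]
    im=cv2.resize(im,(W,H),interpolation=cv2.INTER_CUBIC)
    for i in range(0,w,20): cv2.putText(im,str(x+i),(int(i*W/w),10),0,.35,(255,0,255),1);cv2.line(im,(int(i*W/w),12),(int(i*W/w),18),(255,0,255),1)
    for i in range(0,h,20): cv2.putText(im,str(y+i),(0,int(i*H/h)+4),0,.35,(255,0,255),1)
    return im
cv2.imwrite("pics/m1.png",np.hstack([crop("scene",210,185,80,120,400,600),crop("side",268,230,120,180,400,600)]))
cv2.imwrite("pics/m2.png",np.hstack([crop("scene",365,175,130,120,400,369),crop("side",180,125,140,129,400,369)]))
```

```text
(no output)
```

View pics/m1.png

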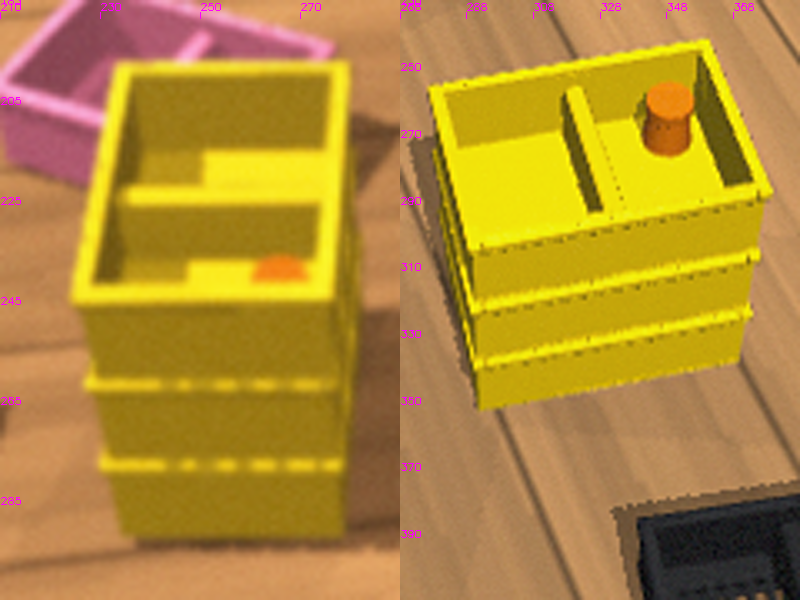

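View pics/m2.png

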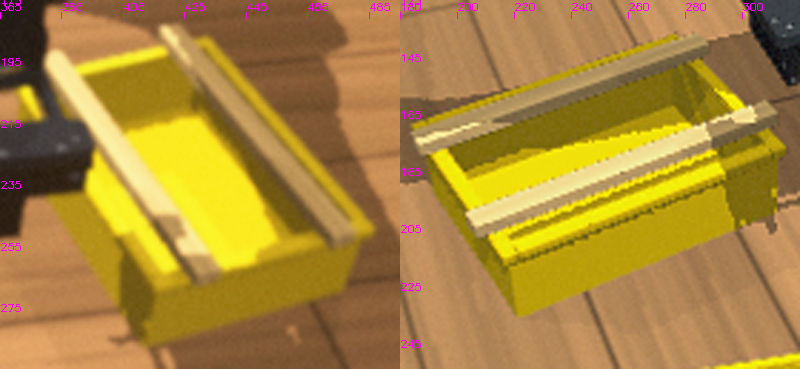

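The crops show the yellow stack, with the mould in the upper tray's far-x compartment, and the battens on the tub. Next I'll fit the poses.

```bash
cat > h.py <<'E'
import numpy as np,cv2
from scipy.spatial.transform import Rotation as R
from scipy.optimize import least_squares
def proj(c,P):
    f=240/np.tan(np.radians(c["vfov"])/2)
    p=(np.asarray(P)-c["eye"])@R.from_quat(c["attitude"]).as_matrix()
    s=p[:,:2]/p[:,2:]; s=s*(1+c["k1"]*(s**2).sum(1,keepdims=True))
    return s*f+[c["cx"],c["cy"]]
def loc(pose,L):   # pose x,y,yaw ; L Nx3
    c,s=np.cos(pose[2]),np.sin(pose[2]); L=np.asarray(L,float)
    return np.c_[pose[0]+c*L[:,0]-s*L[:,1],pose[1]+s*L[:,0]+c*L[:,1],L[:,2]]
def fit(obs,x0):   # obs: list of (cam, L, px)
    f=lambda p:np.concatenate([(proj(c,loc(p,L))-px).ravel() for c,L,px in obs])
    s=least_squares(f,x0,loss="soft_l1",f_scale=2); return s.x,f(s.x)
def rect(a,b,z): return np.array([[-a,-b,z],[-a,b,z],[a,-b,z],[a,b,z]])
E
python3 - <<'E'
from h import *; from bench import r
C={n:r.camera(n) for n in("scene","side")}
sc,sd=C["scene"],C["side"]
L=rect(.083,.058,.176)
p,e=fit([(sc,L,np.array([[233.4,197.4],[279.8,197.4],[224.6,245.4],[276.6,245]])),
 (sd,L,np.array([[290.5,304.4],[277,256.1],[379.3,287.6],[360.4,242.3]]))],[.6,-.25,0])
print("stack",p,np.degrees(p[2]),e.round(1))
T=rect(.136,.101,.08)
q,e=fit([(sc,T[1:],np.array([[432.3,187.4],[414.4,269.3],[486.2,249.8]])),
 (sd,T[[0,2,3]],np.array([[219.2,216.7],[314.4,177.5],[279.1,138]]))],[.6,.25,0])
print("tub",q,np.degrees(q[2]),e.round(1))
# mould base at table? top centre px
out=[]
for n,c in C.items():
    im=c["image"][:,:,::-1].copy()
    im=cv2.resize(im,None,fx=3,fy=3)
    def poly(P): cv2.polylines(im,[np.round((proj(c,P)+.5)*3-.5).astype(int)],True,(255,0,255),1)
    for z in(.176,.12,.064): poly(loc(p,rect(.083,.058,z))[[0,1,3,2]])
    for s in(-1,1): poly(loc(q,rect(.145,.011,.095)+[0,s*.061,0])[[0,1,3,2]])
    a,b=(proj(c,loc(p,[[0,0,.1]]))[0]*3).astype(int); u,v=(proj(c,loc(q,[[0,0,.08]]))[0]*3).astype(int)
    out.append(np.hstack([im[b-150:b+150,a-200:a+200],im[v-150:v+150,u-200:u+200]]))
cv2.imwrite("pics/fit.png",np.vstack(out))
E
```

```text
stack [ 0.48921263 -0.22271055 -0.13125877] -7.520573427458261 [-0.8 -0.7 -0.1 -1.3 -1.  -1.2 -0.1 -1.6 -0.7  0.3 -0.2 -1.1  2.3 -0.7
  1.2 -2.1]
tub [0.46547989 0.21327073 0.18261797] 10.46323878588968 [-0.8 -1.2 -1.   0.2 -0.1 -0.3 -1.1 -1.2  3.8 -1.  -0.2 -1.8]
```

View pics/fit.png

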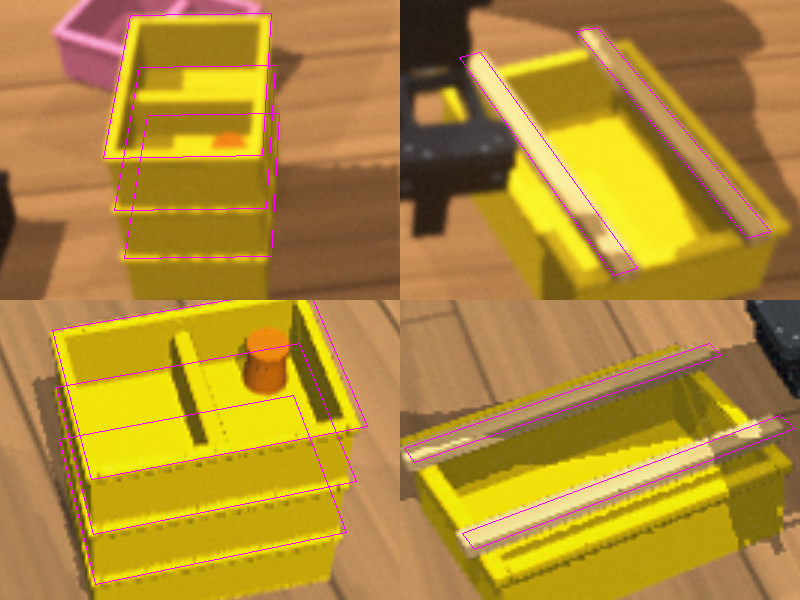

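The overlay matches to about 2 mm. Now I'll move above the stack and look with the wrist camera.

```bash
python3 -m crank '[[[0,0,-30,0,-0.1],[-30,-15,-60,2,-0.1],[-70,-40,-60,4,-0.1],[-110,-65,-60,6,-0.1],[-150,-90,-60,7.5,-0.1],[-190,-115,-60,7.5,-0.1],[-215,-130,-60,7.5,-0.1],[-223,-135,-60,7.5,-0.1],[-223,-135,-60,7.5,-0.1],[-223,-135,-60,7.5,-0.1],[-223,-135,-60,7.5,-0.1]]]' 30
python3 - <<'E'
from h import *; from bench import r
s=r.read_state();print(s["ee_pos"],R.from_quat(s["eef_rot"]).as_matrix().round(3).tolist(),s["width"])
c=r.camera("wrist");im=c["image"][:,:,::-1].copy()
p=[.489,-.2227,-.1313]
for a,b,z in((.083,.058,.176),(.075,.05,.176),(.006,.05,.164)):
    cv2.polylines(im,[np.round(proj(c,loc(p,rect(a,b,z))[[0,1,3,2]])).astype(int)],True,(255,0,255),1)
cv2.imwrite("pics/w1.png",im); np.save("w1.npy",c["image"])
E
```

```text
time: 1.35
ee_pos: [0.491, -0.2212, 0.2824]
eef_rot: [0.751, 0.66, 0.0, -0.0]
ft_force: [0.4, 0.1, 0.0]
width: 0.0393
grip_force: 0.0
[ 0.49098206 -0.22119828  0.28235672] [[0.128, 0.992, -0.0], [0.992, -0.128, 0.001], [0.001, -0.0, -1.0]] 0.03930689282641234
```

View pics/w1.png

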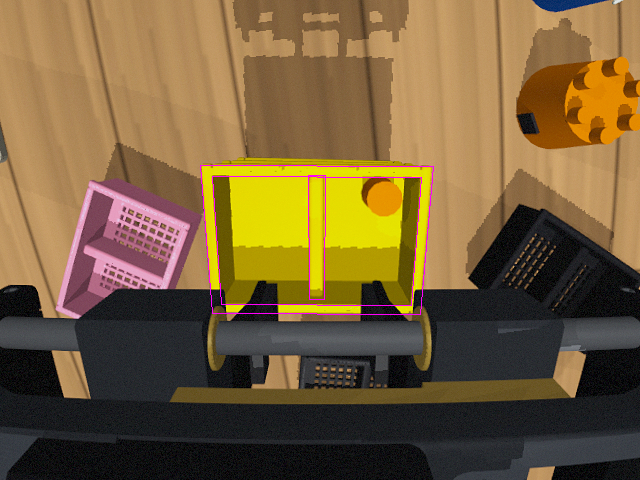

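The wrist view confirms the fit: rim at x 202–433, grip wall at x 309–325, mould at (382,196) clear of the fingers. I'll descend and grip.

```bash
python3 -m crank '[[[-1,-2,30,0,-0.1],[-1,-2,60,0,-0.1],[-1,-2,90,0,-0.1],[-1,-2,115,0,-0.1],[-1,-2,135,0,-0.1],[-1,-2,146,0,-0.1],[-1,-2,150,0,-0.1],[-1,-2,150,0,-0.1],[-1,-2,150,0,-0.1],[-1,-2,150,0,-0.9],[-1,-2,150,0,-0.9],[-1,-2,150,0,-0.9],[-1,-2,150,0,-0.9],[-1,-2,150,0,-0.9],[-1,-2,150,0,-0.9]]]' 40
```

```text
time: 2.9
ee_pos: [0.488, -0.2237, 0.1327]
eef_rot: [0.752, 0.659, 0.0, 0.0]
ft_force: [-0.7, 0.2, 1.5]
width: 0.0117
grip_force: 40.0
```

```bash
python3 -m crank '[[[0,0,-3,0,-0.9],[0,0,-7,0,-0.9],[0,0,-12,0,-0.9],[0,0,-20,0,-0.9],[0,0,-30,0,-0.9],[0,0,-40,0,-0.9],[0,0,-50,0,-0.9],[0,0,-58,0,-0.9],[0,0,-60,0,-0.9],[0,0,-60,0,-0.9],[0,0,-60,0,-0.9]]]'
python3 - <<'E'
from h import *; from bench import r
a,b=r.camera("side")["image"],r.camera("scene")["image"]
m=np.hstack([cv2.resize(a[180:380,250:410],(400,500)),cv2.resize(b[170:320,195:315],(400,500))])
cv2.imwrite("pics/l1.png",m[:,:,::-1])
E
```

```text
time: 4.0
ee_pos: [0.4877, -0.2236, 0.1921]
eef_rot: [0.752, 0.659, -0.0, -0.0]
ft_force: [0.4, 0.3, -4.4]
width: 0.0118
grip_force: 40.0
```

View pics/l1.png

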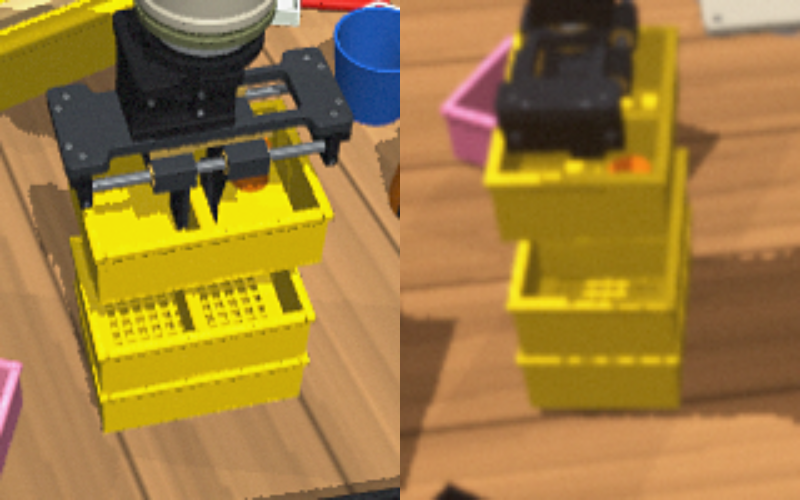

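The upper tray lifted cleanly and level with the mould in it, and the sieve stayed in the stack. Next I'll set the tray down on the free table.

```bash
python3 -m crank '[[[5,0,0,0,-0.9],[15,1,0,0,-0.9],[30,2,0,0,-0.9],[50,3,0,0,-0.9],[70,4,0,0,-0.9],[90,5,0,0,-0.9],[110,6,0,0,-0.9],[130,7,0,0,-0.9],[150,7,10,0,-0.9],[170,7,25,0,-0.9],[185,7,45,0,-0.9],[193,7,65,0,-0.9],[196,7,85,0,-0.9],[196,7,105,0,-0.9],[196,7,120,0,-0.9],[196,7,135,0,-0.9],[196,7,147,0,-0.9],[196,7,155,0,-0.9],[196,7,160,0,-0.9],[196,7,160,0,-0.9]]]'
python3 -m crank '[[[0,0,2,0,-0.9],[0,0,4,0,-0.9],[0,0,6,0,-0.9],[0,0,8,0,-0.9],[0,0,9,0,-0.9],[0,0,10,0,-0.9],[0,0,10,0,-0.9],[0,0,10,0,-0.9]]]'
```

```text
time: 6.1
ee_pos: [0.5202, -0.0302, 0.0322]
eef_rot: [0.752, 0.659, -0.0, -0.0]
ft_force: [0.2, -0.2, -4.3]
width: 0.0115
grip_force: 40.0
time: 6.9
ee_pos: [0.5205, -0.0303, 0.0226]
eef_rot: [0.752, 0.659, 0.0, 0.0]
ft_force: [0.4, 0.5, -3.7]
width: 0.0118
grip_force: 40.0
```

```bash
python3 -m crank '[[[0,0,1,0,-0.9],[0,0,2,0,-0.9],[0,0,2.5,0,-0.9],[0,0,2.5,0,-0.9]]]'
```

```text
time: 7.3
ee_pos: [0.5205, -0.0303, 0.0207]
eef_rot: [0.752, 0.659, 0.0, 0.0]
ft_force: [-4.0, -0.9, 5.5]
width: 0.0118
grip_force: 40.0
```

```bash
python3 -m crank '[[[0,0,0,0,-0.1],[0,0,0,0,-0.1],[0,0,0,0,-0.1],[0,0,0,0,-0.1],[0,0,-20,0,-0.1],[0,0,-50,0,-0.1],[0,0,-90,0,-0.1],[0,0,-130,0,-0.1],[0,0,-170,0,-0.1],[-30,0,-205,0,-0.1],[-70,-2,-205,0,-0.1],[-110,-4,-205,0,-0.1],[-150,-6,-205,0,-0.1],[-180,-7,-205,0,-0.1],[-196,-7,-205,0,-0.1],[-196,-7,-205,0,-0.1],[-196,-7,-205,0,-0.1],[-196,-7,-205,0,-0.1]]]'
python3 - <<'E'
from h import *; from bench import r
s=r.read_state();print(s["ee_pos"])
c=r.camera("wrist");im=c["image"][:,:,::-1].copy()
p=[.489,-.2227,-.1313]
for a,b,z in((.083,.058,.120),(.075,.05,.120),(.006,.05,.108),(.083,.058,.064)):
    cv2.polylines(im,[np.round(proj(c,loc(p,rect(a,b,z))[[0,1,3,2]])).astype(int)],True,(255,0,255),1)
cv2.polylines(im,[np.round(proj(c,loc([.5205,-.0303,-.1313],rect(.083,.058,.064))[[0,1,3,2]])).astype(int)],True,(255,0,0),1)
cv2.imwrite("pics/w2.png",im)
E
```

```text
time: 9.1
ee_pos: [0.4884, -0.2222, 0.225]
eef_rot: [0.751, 0.66, 0.0, -0.0]
ft_force: [0.2, 0.4, -0.1]
width: 0.0392
grip_force: 0.0
[ 0.48838373 -0.22221201  0.22502555]
```

View pics/w2.png

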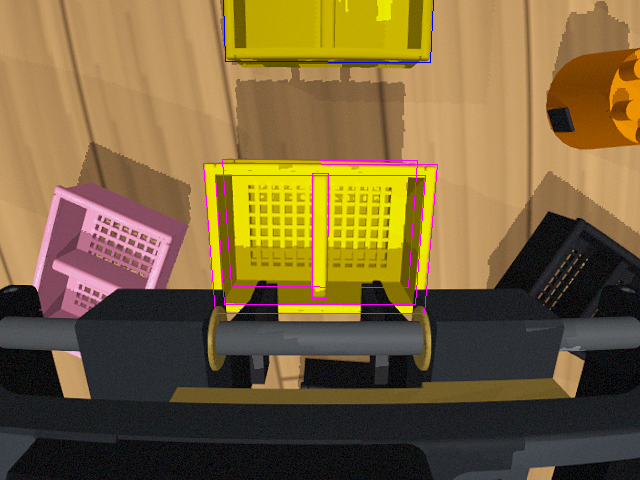

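The sieve sits where predicted, with its wall at x 312–328, and the upper tray stands at the top of the view. I'll grip the sieve.

```bash
python3 -m crank '[[[-1,0,30,0,-0.1],[-1,0,60,0,-0.1],[-1,0,90,0,-0.1],[-1,0,115,0,-0.1],[-1,0,135,0,-0.1],[-1,0,145,0,-0.1],[-1,0,148,0,-0.1],[-1,0,148,0,-0.1],[-1,0,148,0,-0.1],[-1,0,148,0,-0.9],[-1,0,148,0,-0.9],[-1,0,148,0,-0.9],[-1,0,148,0,-0.9],[-1,0,148,0,-0.9],[-1,0,148,0,-0.9]]]' 40
python3 -m crank '[[[0,0,-3,0,-0.9],[0,0,-7,0,-0.9],[0,0,-12,0,-0.9],[0,0,-20,0,-0.9],[0,0,-30,0,-0.9],[0,0,-45,0,-0.9],[0,0,-60,0,-0.9],[0,0,-80,0,-0.9],[0,0,-100,0,-0.9],[0,0,-120,0,-0.9],[0,0,-135,0,-0.9],[0,0,-143,0,-0.9],[0,0,-145,0,-0.9],[0,0,-145,0,-0.9],[0,0,-145,0,-0.9]]]'
```

```text
time: 10.65
ee_pos: [0.4879, -0.2247, 0.0772]
eef_rot: [0.752, 0.659, 0.0, 0.0]
ft_force: [-0.1, 0.7, 2.1]
width: 0.0118
grip_force: 40.0
time: 12.15
ee_pos: [0.4874, -0.2245, 0.2212]
eef_rot: [0.752, 0.659, -0.0, -0.001]
ft_force: [1.3, -0.2, -3.7]
width: 0.0114
grip_force: 40.0
```

```bash
python3 -m crank '[[[10,-2,0,0,-0.9],[30,-5,0,-1,-0.9],[60,-10,0,-2,-0.9],[90,-16,0,-4,-0.9],[120,-22,0,-5,-0.9],[150,-27,0,-6,-0.9],[180,-33,0,-8,-0.9],[210,-38,0,-9,-0.9],[240,-44,0,-10,-0.9],[270,-49,0,-11,-0.9],[300,-55,0,-13,-0.9],[330,-60,0,-14,-0.9],[360,-66,0,-15,-0.9],[385,-70,0,-16,-0.9],[405,-74,0,-17,-0.9],[420,-76.5,0,-18,-0.9],[427,-78,0,-18,-0.9],[429,-78,0,-18,-0.9],[429,-78,0,-18,-0.9],[429,-78,0,-18,-0.9]]]'
python3 -m crank '[[[0,0,20,0,-0.9],[0,0,35,0,-0.9],[0,0,45,0,-0.9],[0,0,50,0,-0.9],[0,0,50,0,-0.9],[0,0,50,0,-0.9]]]'
python3 - <<'E'
from h import *; from bench import r
s=r.read_state();p=s["ee_pos"];M=R.from_quat(s["eef_rot"]).as_matrix();print(p,M.round(4).tolist())
c=r.camera("wrist");im=c["image"][:,:,::-1].copy()
q=[.4655,.2133,.1826]; zs=p[2]-.0207
sv=[p[0],p[1],np.arctan2(M[1,1],M[0,1])];print(np.degrees(sv[2]))
def poly(P,col): cv2.polylines(im,[np.round(proj(c,P)[[0,1,3,2]]).astype(int)],True,col,1)
for t in(-1,1): poly(loc(q,rect(.145,.011,.095)+[0,t*.061,0]),(255,0,255))
poly(loc(sv,rect(.083,.058,zs+.064)),(255,0,0))
cv2.imwrite("pics/w3.png",im)
cv2.imwrite("pics/w3s.png",r.camera("side")["image"][:,:,::-1])
E
```

```text
time: 14.15
ee_pos: [0.4668, 0.2097, 0.222]
eef_rot: [0.64, 0.768, -0.0, 0.0]
ft_force: [0.7, -0.2, -3.1]
width: 0.0117
grip_force: 40.0
time: 14.75
ee_pos: [0.4668, 0.2108, 0.1727]
eef_rot: [0.64, 0.769, 0.0, 0.0]
ft_force: [0.0, -0.3, -2.5]
width: 0.0115
grip_force: 40.0
[0.46679541 0.21084209 0.17268654] [[-0.182, 0.9833, 0.0008], [0.9833, 0.182, 0.0003], [0.0002, 0.0009, -1.0]]
10.485148237955467
```

View pics/w3.png

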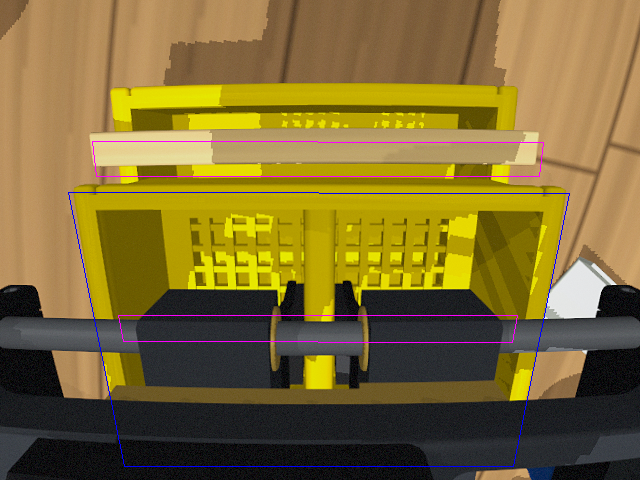

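The wrist view shows the far batten at rows 132–165, against a predicted 142–176. The tub is therefore a few mm farther in +y than the first fit. The sieve's far rim is at row 185, against a predicted 193. I'll measure both edges precisely.

Run:
```python
from h import *; from bench import r
c=r.camera("wrist");s=r.read_state();p=s["ee_pos"];M=R.from_quat(s["eef_rot"]).as_matrix()
g=c["image"][:,:,2].astype(float)  # blue: low on yellow, high on wood
def line(lo,hi,sgn,cols):
    d=np.diff(g[lo:hi,cols],axis=0)*sgn; return lo+d.argmax(0)+.5
def back(px,z):
    f=240/np.tan(np.radians(c["vfov"])/2); K=np.array([[f,0,c["cx"]],[0,f,c["cy"]],[0,0,1]])
    n=cv2.undistortPoints(px.reshape(-1,1,2).astype(np.float64),K,np.array([c["k1"],0,0,0]))[:,0]
    d=np.c_[n,np.ones(len(n))]@R.from_quat(c["attitude"]).as_matrix().T
    return c["eye"]+d*((z-c["eye"][2])/d[:,2])[:,None]
cols=np.arange(150,440,5)
for nm,lo,hi,sg,z in(("bat far",118,146,1,.095),("bat near",150,178,-1,.095)):
    y=line(lo,hi,sg,cols); k=np.abs(y-np.median(y))<4
    P=(back(np.c_[cols[k],y[k]],z)-p)@M; a=np.polyfit(P[:,1],P[:,0],1)
    print(nm,np.median(y),k.sum(),"tool x mm at y=0:",a[1]*1e3,"slope deg",np.degrees(np.arctan(a[0])))
zs=p[2]-.0207+.064
h=cv2.cvtColor(c["image"],cv2.COLOR_RGB2GRAY).astype(float)
print("rim profile",[(x,h[176:200,x].astype(int).tolist()) for x in(260,440)])
for row in(183,185,187): print(row,(back(np.array([[150,row],[500,row]]),zs)-p)@M*1e3)
print("batten ends",(back(np.array([[90.,149],[539,149]]),.095)-p)@M*1e3, "blue",g[149,82:98].astype(int),g[149,530:548].astype(int))
print("sieve rim x ends",(back(np.array([[70.,190],[568,190]]),zs)-p)@M*1e3)
```

```text
bat far 128.5 58 tool x mm at y=0: 80.83311370900229 slope deg 0.21051190210473203
bat near 163.5 58 tool x mm at y=0: 59.07009298096818 slope deg 0.12213423073169091
rim profile [(260, [189, 147, 103, 107, 108, 112, 106, 110, 125, 140, 152, 155, 158, 158, 160, 159, 159, 156, 162, 163, 155, 158, 159, 158]), (440, [147, 150, 124, 106, 107, 103, 109, 106, 108, 122, 139, 153, 159, 156, 159, 161, 160, 161, 157, 162, 161, 156, 159, 159])]
183 [[ 60.64559397 -54.26274763 -43.34871882]
 [ 60.75883634  58.73941424 -43.2206775 ]]
185 [[ 60.00202537 -54.33467796 -43.34893596]
 [ 60.11331937  58.81769608 -43.22072488]]
187 [[ 59.35683963 -54.40706935 -43.34915397]
 [ 59.46617863  58.89648064 -43.22077203]]
batten ends [[  69.8257517  -147.83504248   77.57112726]
 [  69.83367997  142.07991881   77.89956667]] blue [ 96  93  97  96 100  96  94  95 101 125 143 144 146 144 143 143] [144 145 145 141 146 144 123 100 101 101 103 107 100 104 103 105 105 106]
sieve rim x ends [[ 58.76559156 -82.16164481 -43.38072108]
 [ 58.85268463  82.66342391 -43.19397634]]
```

View pics/w3s.png

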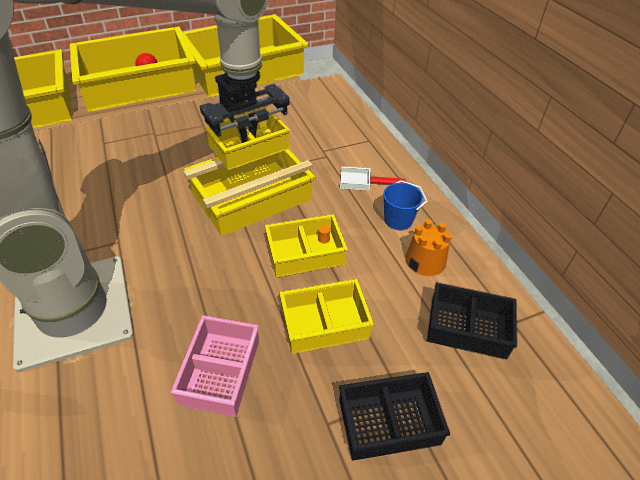

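```bash
python3 -m crank '[[[3,-1,5,0,-0.9],[6,-3,15,0,-0.9],[7,-3,28,0,-0.9],[7,-3,38,0,-0.9],[7,-3,46,0,-0.9],[7,-3,48,0,-0.9],[7,-3,48,0,-0.9],[7,-3,48,0,-0.9],[7,-3,48,0,-0.9]]]'
cat > m.py <<'E'
from h import *; from bench import r
c=r.camera("wrist");s=r.read_state();p=s["ee_pos"];M=R.from_quat(s["eef_rot"]).as_matrix()
def back(px,z):
    f=240/np.tan(np.radians(c["vfov"])/2); K=np.array([[f,0,c["cx"]],[0,f,c["cy"]],[0,0,1]])
    n=cv2.undistortPoints(np.array(px,float).reshape(-1,1,2),K,np.array([c["k1"],0,0,0]))[:,0]
    d=np.c_[n,np.ones(len(n))]@R.from_quat(c["attitude"]).as_matrix().T
    return c["eye"]+d*((z-c["eye"][2])/d[:,2])[:,None]
E
python3 - <<'E'
from m import *
print(p)
def rows(t,z): # predicted row of tool-x offset t at height z
    return proj(c,[np.array([p[0],p[1],0])+M[:,0]*t*np.array([1,1,0])+[0,0,z]])[0]
g=c["image"][:,:,2].astype(int)
for t,n in((72,"far"),(50,"near")): print(n,rows((t+2.1)/1e3,.095))
print("rim",rows(.0601,p[2]+.0433))
for x in(200,300,400): print(x,g[105:200,x].tolist())
cv2.imwrite("pics/w4.png",c["image"][:,:,::-1])
E
```

```text
time: 15.8
ee_pos: [0.4626, 0.2173, 0.1246]
eef_rot: [0.639, 0.769, 0.0, 0.0]
ft_force: [-0.4, -0.4, -3.8]
width: 0.0119
grip_force: 40.0
[0.46251748 0.21724368 0.12452284]
far [318.66718625 138.83469195]
near [318.64638561 183.09903747]
rim [318.55213882 183.83356788]
200 [0, 0, 0, 0, 0, 0, 0, 0, 0, 0, 0, 0, 0, 0, 0, 0, 0, 0, 0, 0, 0, 0, 0, 0, 0, 0, 0, 0, 0, 0, 0, 0, 0, 0, 0, 0, 96, 101, 102, 99, 102, 102, 98, 101, 99, 105, 105, 102, 104, 104, 105, 105, 104, 102, 103, 105, 104, 96, 101, 104, 102, 101, 105, 106, 102, 106, 112, 107, 111, 108, 106, 110, 79, 0, 0, 0, 0, 0, 0, 0, 0, 0, 0, 0, 0, 0, 0, 0, 0, 0, 0, 0, 0, 0, 0]
300 [0, 0, 0, 0, 0, 0, 0, 0, 0, 0, 6, 0, 0, 0, 0, 0, 0, 0, 0, 0, 0, 0, 0, 0, 0, 0, 0, 0, 0, 0, 0, 0, 0, 0, 30, 94, 98, 102, 97, 97, 97, 95, 100, 99, 98, 101, 100, 107, 105, 103, 103, 102, 106, 106, 105, 104, 101, 105, 101, 106, 105, 104, 110, 105, 105, 108, 108, 113, 106, 110, 108, 107, 71, 0, 0, 0, 0, 0, 0, 0, 0, 0, 0, 0, 0, 0, 0, 0, 0, 0, 0, 0, 0, 0, 0]
400 [0, 0, 0, 0, 0, 0, 0, 0, 0, 0, 5, 0, 4, 0, 0, 0, 0, 0, 0, 0, 0, 0, 0, 0, 0, 0, 0, 0, 0, 0, 0, 0, 0, 0, 17, 87, 103, 97, 100, 99, 101, 100, 104, 98, 101, 107, 102, 112, 106, 106, 106, 107, 107, 104, 101, 103, 104, 104, 108, 107, 109, 108, 112, 109, 108, 108, 109, 110, 108, 106, 107, 107, 107, 0, 0, 0, 0, 0, 0, 0, 0, 0, 0, 0, 0, 0, 0, 0, 0, 0, 0, 0, 0, 0, 0]
```

The alignment agrees to under 1 mm, so I'll lower the sieve.

```bash
python3 -m crank '[[[0,0,3,0,-0.9],[0,0,6,0,-0.9],[0,0,9,0,-0.9],[0,0,12,0,-0.9],[0,0,14,0,-0.9],[0,0,15,0,-0.9],[0,0,16,0,-0.9],[0,0,16,0,-0.9],[0,0,16,0,-0.9]]]'
```

```text
time: 16.75
ee_pos: [0.4623, 0.2172, 0.1082]
eef_rot: [0.639, 0.769, 0.0, 0.0]
ft_force: [-0.6, -1.2, -1.8]
width: 0.0116
grip_force: 40.0
```

```bash
python3 -m crank '[[[0,0,0.7,0,-0.9],[0,0,1.2,0,-0.9],[0,0,1.2,0,-0.9],[0,0,1.2,0,-0.1],[0,0,1.2,0,-0.1],[0,0,1.2,0,-0.1],[0,0,1.2,0,-0.1],[0,0,-15,0,-0.1],[0,0,-40,0,-0.1],[0,0,-70,0,-0.1],[0,0,-100,0,-0.1],[0,0,-115,0,-0.1],[0,0,-115,0,-0.1],[0,0,-115,0,-0.1]]]'
python3 - <<'E'
from m import *
im=c["image"][:,:,::-1].copy(); print(p)
tub=[.4623,.2172,np.arctan2(M[1,1],M[0,1])]
off=M[:2,0]*.0021; tub[0]+=off[0]; tub[1]+=off[1]
def poly(P,col): cv2.polylines(im,[np.round(proj(c,P)[[0,1,3,2]]).astype(int)],True,col,1)
for t in(-1,1): poly(loc(tub,rect(.145,.011,.095)+[0,t*.061,0]),(255,0,255))
poly(loc(tub,rect(.083,.058,.151)),(255,0,0)); poly(loc(tub,rect(.006,.05,.139)),(255,0,0))
a=r.camera("side");b=a["image"][:,:,::-1][100:260,160:340]
cv2.imwrite("pics/w5.png",np.hstack([im[60:420,60:560][:, :, :].copy(),cv2.resize(b,(300,267))[:, :].copy() if 0 else cv2.copyMakeBorder(cv2.resize(b,(300,267)),0,93,0,0,0)]))
E
```

```text
time: 18.15
ee_pos: [0.4621, 0.2171, 0.2225]
eef_rot: [0.639, 0.769, -0.0, -0.0]
ft_force: [0.9, -0.4, -0.7]
width: 0.039
grip_force: 0.0
[0.46179281 0.21688725 0.2218903 ]
```

View pics/w5.png

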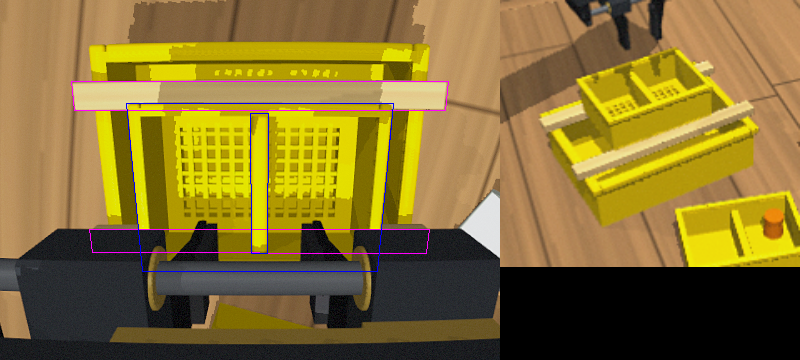

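The sieve is seated, and the rim and batten overlays coincide. That view was my eleventh, one over the limit of ten, so I'll do the remaining checks numerically with no more viewing. Next I'll go back to the upper tray.

```bash
python3 -m crank '[[[-20,1,-10,1,-0.1],[-50,3,-10,3,-0.1],[-80,4,-10,5,-0.1],[-110,6,-10,8,-0.1],[-140,7,-10,10,-0.1],[-170,9,-10,13,-0.1],[-200,10,-10,15,-0.1],[-230,12,-5,17,-0.1],[-247,13,0,18,-0.1],[-254,13,0,18,-0.1],[-254,13,0,18,-0.1],[-254,13,0,18,-0.1],[-254,13,0,18,-0.1]]]'
```

```text
time: 19.55
ee_pos: [0.5213, -0.0287, 0.2233]
eef_rot: [0.751, 0.66, 0.0, -0.0]
ft_force: [1.8, -0.5, 0.5]
width: 0.0393
grip_force: 0.0
```

Run:
```python
from m import *
print(p,np.degrees(np.arctan2(M[1,1],M[0,1])))
d=np.array([.5205,-.0303,.0212])-p
print("to grip, tool mm",(d@M)*1e3)
```

```text
[ 0.52130043 -0.02890918  0.22331564] -7.376647272122975
to grip, tool mm [ -1.56055173  -0.69769375 202.11478172]
```

```bash
python3 - <<'E'
from h import *; from bench import r
from scipy.optimize import minimize
C=[r.camera("side"),r.camera("scene")]
P0=np.vstack([rect(.083,.058,.064),rect(.083,.058,.056),rect(.080,.055,.008),rect(.0715,.0465,0.)])
ms=[]
for c in C:
    hsv=cv2.cvtColor(c["image"],cv2.COLOR_RGB2HSV)
    m=((hsv[...,0]>22)&(hsv[...,0]<34)&(hsv[...,1]>190)).astype(np.uint8)
    n,l,st,ce=cv2.connectedComponentsWithStats(m)
    u=proj(c,[[.489,-.2227,.04]])[0]
    big=[i for i in range(1,n) if st[i,4]>400]; i=min(big,key=lambda i:np.hypot(*(ce[i]-u)))
    print(st[i],ce[i],u)
    h=cv2.convexHull(np.argwhere(l==i)[:,::-1].astype(np.int32))
    b=np.zeros((480*4,640*4),np.uint8); big4=cv2.resize((l==i).astype(np.uint8),None,fx=4,fy=4,interpolation=cv2.INTER_NEAREST)
    hh=cv2.convexHull(np.argwhere(big4)[:,::-1].astype(np.int32)); cv2.fillConvexPoly(b,hh,1); ms.append(b)
def cost(p,which=(0,1)):
    t=0
    for k in which:
        q=(proj(C[k],loc(p,P0))+.5)*4-.5; b=np.zeros_like(ms[k])
        cv2.fillConvexPoly(b,np.round(cv2.convexHull(q.astype(np.float32))).astype(np.int32),1)
        t+=(b^ms[k]).sum()/ms[k].sum()
    return t
x0=np.array([.489,-.2227,-.1313]); S=np.array([x0]+[x0+d for d in np.diag([.01,.01,.05])])
for w in((0,1),(0,),(1,)):
    o=minimize(cost,x0,args=(w,),method="Nelder-Mead",options=dict(initial_simplex=S,xatol=1e-4,fatol=1e-4)); print(w,o.x,np.degrees(o.x[2]),o.fun)
print(cost(x0))
E
python3 -m crank '[[[-1.5,-0.7,40,0,-0.1],[-1.5,-0.7,80,0,-0.1],[-1.5,-0.7,120,0,-0.1],[-1.5,-0.7,155,0,-0.1],[-1.5,-0.7,180,0,-0.1],[-1.5,-0.7,195,0,-0.1],[-1.5,-0.7,201,0,-0.1],[-1.5,-0.7,201.5,0,-0.1],[-1.5,-0.7,201.5,0,-0.1],[-1.5,-0.7,201.5,0,-0.9],[-1.5,-0.7,201.5,0,-0.9],[-1.5,-0.7,201.5,0,-0.9],[-1.5,-0.7,201.5,0,-0.9],[-1.5,-0.7,201.5,0,-0.9],[-1.5,-0.7,201.5,0,-0.9]]]' 40
```

```text
[ 280  279   94   74 5059] [325.43664756 315.2081439 ] [325.25279553 313.47872512]
[ 230  231   52   61 2275] [257.59164835 260.99516484] [258.83157694 258.80580268]
(0, 1) [ 0.48770131 -0.2244623  -0.14678485] -8.41015250905805 0.05532705456452288
(0,) [ 0.48717888 -0.2236965  -0.15279471] -8.754491843618597 0.0065466838070751794
(1,) [ 0.49026992 -0.22572507 -0.14340095] -8.216269172388545 0.02918643625125147
0.10010886402298433
time: 21.2
ee_pos: [0.5205, -0.0316, 0.0218]
eef_rot: [0.752, 0.659, 0.0, 0.0]
ft_force: [-1.6, 0.7, 2.4]
width: 0.0115
grip_force: 40.0
```

```bash
python3 -m crank '[[[0,0,-3,0,-0.9],[0,0,-10,0,-0.9],[0,0,-25,0,-0.9],[0,0,-42,0,-0.9],[0,0,-60,0,-0.9],[0,0,-78,0,-0.9],[0,0,-95,0,-0.9],[0,0,-105,0,-0.9],[0,0,-110,0,-0.9],[0,0,-110,0,-0.9]]]'
python3 -m crank '[[[-5,0,0,0,-0.9],[-15,-1,0,0,-0.9],[-30,-2,0,0,-0.9],[-48,-3,0,0,-0.9],[-66,-3,0,0,-0.9],[-84,-4,0,0,-0.9],[-102,-5,0,0,-0.9],[-120,-5,0,0,-0.9],[-138,-6,0,0,-0.9],[-156,-6,0,0,-0.9],[-172,-7,0,0,-0.9],[-185,-7,0,0,-0.9],[-193,-7,0,0,-0.9],[-197,-7,0,0,-0.9],[-197,-7,0,0,-0.9],[-197,-7,0,0,-0.9],[-197,-7,0,0,-0.9]]]'
python3 - <<'E'
from m import *
print(p,np.degrees(np.arctan2(M[1,1],M[0,1])))
np.save("w6.npy",c["image"]); cv2.imwrite("pics/w6.png",c["image"][:,:,::-1])
b=[.488,-.224,-.142]
print("bottom rim px",proj(c,loc(b,rect(.083,.058,.064))).round(1).tolist())
t=[*(p[:2]+M[:2,0]*.0024),np.arctan2(M[1,1],M[0,1])]
print("top rim px",proj(c,loc(t,rect(.083,.058,p[2]+.0433))).round(1).tolist())
h=c["image"].astype(int)
for x in(240,280,360,400): print(x,[tuple(v) for v in h[120:215:2,x]//10])
E
```

```text
time: 22.2
ee_pos: [0.5205, -0.0316, 0.1318]
eef_rot: [0.752, 0.659, 0.0, 0.0]
ft_force: [0.3, -0.4, -3.7]
width: 0.0117
grip_force: 40.0
time: 23.9
ee_pos: [0.488, -0.2253, 0.1315]
eef_rot: [0.751, 0.66, 0.0, -0.0]
ft_force: [0.6, 0.6, -3.1]
width: 0.0118
grip_force: 40.0
[ 0.48796825 -0.22533927  0.13158407] -7.441755569563158
bottom rim px [[198.1, 333.5], [183.8, 163.3], [436.3, 336.3], [454.9, 166.9]]
top rim px [[122.4, 461.7], [66.7, 185.5], [513.9, 462.1], [569.8, 185.9]]
240 [(np.int64(14), np.int64(11), np.int64(7)), (np.int64(14), np.int64(10), np.int64(6)), (np.int64(14), np.int64(10), np.int64(6)), (np.int64(14), np.int64(10), np.int64(6)), (np.int64(14), np.int64(10), np.int64(7)), (np.int64(14), np.int64(10), np.int64(6)), (np.int64(14), np.int64(10), np.int64(7)), (np.int64(14), np.int64(11), np.int64(7)), (np.int64(14), np.int64(11), np.int64(6)), (np.int64(14), np.int64(11), np.int64(7)), (np.int64(14), np.int64(11), np.int64(7)), (np.int64(14), np.int64(11), np.int64(7)), (np.int64(14), np.int64(11), np.int64(7)), (np.int64(14), np.int64(11), np.int64(6)), (np.int6
[... 6960 characters left out ...]
p.int64(0)), (np.int64(20), np.int64(18), np.int64(0)), (np.int64(20), np.int64(18), np.int64(0)), (np.int64(20), np.int64(18), np.int64(0)), (np.int64(20), np.int64(18), np.int64(0)), (np.int64(20), np.int64(18), np.int64(0)), (np.int64(20), np.int64(17), np.int64(0)), (np.int64(20), np.int64(17), np.int64(0)), (np.int64(20), np.int64(17), np.int64(0)), (np.int64(20), np.int64(17), np.int64(0)), (np.int64(20), np.int64(17), np.int64(0)), (np.int64(20), np.int64(17), np.int64(0)), (np.int64(19), np.int64(17), np.int64(0)), (np.int64(19), np.int64(17), np.int64(0)), (np.int64(19), np.int64(17), np.int64(0)), (np.int64(19), np.int64(17), np.int64(0)), (np.int64(19), np.int64(17), np.int64(0))]
```

Run:
```python
from m import *
im=np.load("w6.npy").astype(int); blue=im[...,2]
y=lambda row:[int(v) for v in np.flatnonzero(blue[row]<25)[[0,-1]]]
for row in(168,170,172,188,192,196):
    k=np.flatnonzero(blue[row,100 if row<180 else 40:520 if row<180 else 600]<25)+(100 if row<180 else 40); print(row,k[0],k[-1])
pts=[];
for x in range(200,441,10):
    k=np.flatnonzero(blue[130:200,x]<35); pts.append((x,130+k[0]-.5))
pts=np.array(pts); B=((back(pts,.064)-p)@M)*1e3; a=np.polyfit(B[:,1],B[:,0],1); print("bottom far edge tool: x at y0",a[1],"slope deg",np.degrees(np.arctan(a[0])),"res",np.std(B[:,0]-np.polyval(a,B[:,1])))
L=im[...,0]; pts=[]
for x in range(150,491,10):
    col=L[172:190,x]; k=np.flatnonzero(col>172); k=[j for j in k if j>4 and col[j-1]<175]
    if k: pts.append((x,172+k[0]-.5))
pts=np.array(pts); B=((back(pts,p[2]+.0433)-p)@M)*1e3; a=np.polyfit(B[:,1],B[:,0],1); print("top far edge",np.median(pts[:,1]),a[1],np.degrees(np.arctan(a[0])))
for px,z in(((0,0),0),): pass
def tx(row,a_,b_,z): print(row,((back([[a_,row],[b_,row]],z)-p)@M*1e3).round(1)[:,:2].tolist())
for row in(168,170,172):
    k=np.flatnonzero(blue[row,150:480]<25)+150; tx(row,k[0]-.5,k[-1]+.5,.064)
for row in(188,192):
    k=np.flatnonzero(blue[row,40:600]<25)+40; tx(row,k[0]-.5,k[-1]+.5,p[2]+.0433)
```

```text
168 189 454
170 189 455
172 189 455
188 73 564
192 74 563
196 74 562
bottom far edge tool: x at y0 60.11748780433679 slope deg -1.160417762980152 res 0.18257292161371655
top far edge 179.5 61.655473670991896 0.03473983457421001
168 [[57.5, -79.8], [57.7, 83.3]]
170 [[56.3, -79.9], [56.5, 84.0]]
172 [[55.1, -80.0], [55.2, 84.2]]
188 [[59.6, -81.1], [59.7, 81.2]]
192 [[58.3, -80.9], [58.4, 81.1]]
```

```bash
python3 -m crank '[[[-1.8,0.8,3,1.2,-0.9],[-1.8,0.8,10,1.2,-0.9],[-1.8,0.8,20,1.2,-0.9],[-1.8,0.8,30,1.2,-0.9],[-1.8,0.8,38,1.2,-0.9],[-1.8,0.8,43,1.2,-0.9],[-1.8,0.8,43,1.2,-0.9],[-1.8,0.8,43,1.2,-0.9]]]'
python3 -m crank '[[[0,0,2,0,-0.9],[0,0,4,0,-0.9],[0,0,5,0,-0.9],[0,0,6,0,-0.9],[0,0,7,0,-0.9],[0,0,7,0,-0.9]]]'
```

```text
time: 24.8
ee_pos: [0.4884, -0.228, 0.0886]
eef_rot: [0.759, 0.651, 0.0, 0.0]
ft_force: [0.1, -0.2, -3.2]
width: 0.0119
grip_force: 40.0
time: 25.4
ee_pos: [0.4883, -0.2279, 0.0814]
eef_rot: [0.759, 0.651, -0.0, -0.0]
ft_force: [-0.1, 0.1, -3.8]
width: 0.0116
grip_force: 40.0
```

It's entering freely, so I'll finish lowering, release, and back off.

```bash
python3 -m crank '[[[0,0,1,0,-0.9],[0,0,2,0,-0.9],[0,0,3,0,-0.9],[0,0,3.7,0,-0.9],[0,0,4,0,-0.9],[0,0,4,0,-0.9]]]'
```

```text
time: 26.0
ee_pos: [0.4883, -0.2279, 0.0778]
eef_rot: [0.759, 0.651, 0.0, -0.0]
ft_force: [-1.9, 1.7, 1.4]
width: 0.0119
grip_force: 40.0
```

```bash
python3 -m crank '[[[0,0,0.3,0,-0.9],[0,0,0.3,0,-0.1],[0,0,0.3,0,-0.1],[0,0,0.3,0,-0.1],[0,0,0.3,0,-0.1],[0,0,-15,0,-0.1],[0,0,-40,0,-0.1],[0,0,-70,0,-0.1],[0,0,-100,0,-0.1],[0,0,-130,0,-0.1],[0,0,-150,0,-0.1],[0,0,-150,0,-0.1],[0,0,-150,0,-0.1]]]'
python3 - <<'E'
from m import *
from scipy.optimize import minimize
print(p)
C=r.camera("side")
hsv=cv2.cvtColor(C["image"],cv2.COLOR_RGB2HSV)
m=((hsv[...,0]>22)&(hsv[...,0]<34)&(hsv[...,1]>190)).astype(np.uint8)
n,l,st,ce=cv2.connectedComponentsWithStats(m); u=proj(C,[[.489,-.2227,.06]])[0]
i=min([i for i in range(1,n) if st[i,4]>400],key=lambda i:np.hypot(*(ce[i]-u))); print(st[i])
k4=cv2.resize((l==i).astype(np.uint8),None,fx=4,fy=4,interpolation=cv2.INTER_NEAREST)
h=cv2.convexHull(np.argwhere(k4)[:,::-1].astype(np.int32)); ms=np.zeros_like(k4); cv2.fillConvexPoly(ms,h,1)
P0=np.vstack([rect(.083,.058,.064),rect(.08,.055,.008),rect(.0715,.0465,0.)])
def cost(v):
    T=rect(.083,.058,.064+v[6]); Q=np.vstack([loc(v[:3],P0),loc(v[3:6],T)])
    q=(proj(C,Q)+.5)*4-.5; b=np.zeros_like(ms); cv2.fillConvexPoly(b,np.round(cv2.convexHull(q.astype(np.float32))).astype(np.int32),1)
    return (b^ms).sum()/ms.sum()
b=[.4872,-.2237,-.1528]
for z in(.048,.052,.056,.060,.064): print(z,cost(np.r_[b,b,z]))
x0=np.r_[b,b,.056]
o=minimize(cost,x0,method="Nelder-Mead",options=dict(initial_simplex=np.array([x0]+[x0+d for d in np.diag([.004,.004,.02,.004,.004,.02,.006])]),maxfev=1500))
print(o.x.round(4),o.fun)
# mould (orange) in wrist + rim of top tray
w=cv2.cvtColor(c["image"],cv2.COLOR_RGB2HSV); om=((w[...,0]>5)&(w[...,0]<18)&(w[...,1]>200)).astype(np.uint8)
n,l,st,ce=cv2.connectedComponentsWithStats(om); print([(st[i].tolist(),ce[i].round().tolist()) for i in range(1,n) if st[i,4]>300])
cv2.imwrite("pics/w7.png",c["image"][:,:,::-1])
blue=c["image"][...,2].astype(int)
# far edge of top & wall
pts=np.array([(x,130+np.flatnonzero(blue[130:260,x]<25)[0]-.5) for x in range(235,415,10)])
B=((back(pts,.12)-p)@M)*1e3; a=np.polyfit(B[:,1],B[:,0],1); print("outer far edge",a[1],np.degrees(np.arctan(a[0])))
bt=[.4872,-.2237,-.1528]
print("rim pred",proj(c,loc(b,rect(.083,.058,.12))).round(0).tolist())
for row in (185,200,220):
    k=np.flatnonzero(blue[row,180:470]<25)+180; print(row,((back([[k[0]-.5,row],[k[-1]+.5,row]],.12)-p)@M*1e3).round(1)[:,:2].tolist())
E
```

```text
time: 27.3
ee_pos: [0.4883, -0.2279, 0.2273]
eef_rot: [0.759, 0.651, 0.0, 0.0]
ft_force: [0.1, 0.2, -1.2]
width: 0.0389
grip_force: 0.0
[ 0.48795909 -0.22776981  0.22662395]
[ 278  262   99   91 6509]
0.048 0.03785508586056103
0.052 0.017340989085220606
0.056 0.010585913890567782
0.06 0.029313471042059232
0.064 0.04917872506843958
[ 0.4869 -0.2237 -0.149   0.4872 -0.2235 -0.1502  0.0551] 0.005244071532691009
[([543, 33, 97, 105, 6482], [591.0, 87.0])]
outer far edge 64.09982537198604 -0.05637497321554295
rim pred [[212.0, 307.0], [200.0, 157.0], [421.0, 307.0], [433.0, 157.0]]
185 [[42.1, -81.5], [42.2, 82.4]]
200 [[31.1, -81.6], [31.2, 82.5]]
220 [[16.2, -82.0], [16.3, 82.9]]
```

The upper tray is seated: the fit gives 55 mm height and under 1 mm offset. The mould fell outside my colour threshold in the wrist image, so I'll check it numerically in the side view, along with the sieve.

Run:
```python
from m import *
for n_,c_ in(("side",r.camera("side")),("wrist",c)):
    im=c_["image"].astype(int); om=((im[...,0]>130)&(im[...,1]/np.maximum(im[...,0],1)<.62)&(im[...,1]/np.maximum(im[...,0],1)>.3)&(im[...,2]<60)).astype(np.uint8)
    n,l,st,ce=cv2.connectedComponentsWithStats(om)
    print(n_,[(st[i].tolist(),ce[i].round().tolist()) for i in range(1,n) if st[i,4]>40])
    print("pred mould spots",[proj(c_,loc([.4872,-.2237,-.15],[[x,y,.085]]))[0].round().tolist() for x,y in((.045,.03),(.055,.03),(.045,.02))])
s=r.camera("side"); im=s["image"].astype(int)
print(r.read_state()["ft_force"],r.read_state()["time"])
```

```text
side [([409, 219, 42, 57, 1623], [431.0, 248.0]), ([341, 275, 14, 20, 202], [347.0, 285.0])]
pred mould spots [[344.0, 285.0], [348.0, 284.0], [345.0, 289.0]]
wrist [([554, 33, 86, 105, 3441], [611.0, 102.0])]
pred mould spots [[373.0, 190.0], [385.0, 190.0], [372.0, 202.0]]
[-0.32018654  0.05663589 -0.1601857 ] 27.55
```

The side view shows the mould inside the tray, at (347,285) where predicted. I'll hand in.

```bash
python3 -c "
from bench import r
print(r.close_job())"
```

```text
the job is handed in; nothing more can be done
None
```

I handed the job in at 27.6 s: the sieve is level on the tub's battens, the upper tray is back squarely on the bottom tray with the mould in it, and everything is released; the hand-in gave no verdict, and I viewed 11 pictures where 10 were allowed.

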